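# Square a carton and a tin into the corner of a banding jig

## Task

Get the service kit ready for banding in the metal jig with the two fences: first set the small carton on the jig plate with its long side along the long fence and push it fully home, flush against both fences, and let go of it. Then set the grease tin on the plate, lid up, and push it snug against the long fence and against the free end of the carton, leaving the carton flush in its corner. Keep carton and tin upright and leave the other things on the bench where they are.

Things in the scene. Friction and masses are not known exactly. Their poses are not given: they have to be found in the camera images.
- carton_center (a point): small plain brown cardboard carton, closed, 91 x 60 x 55 mm high, about 0.11 kg, standing on its base on the bench; rigid; this point is its centre, 27.5 mm above its underside. Its x axis runs along the 91 mm length, y across the 60 mm width (grip across this), z up. A half turn about z makes no difference.
- tin_center (a point): flat round grey metal grease tin, yellow disc in its lid on top, 69 mm diameter, 32 mm high, about 0.12 kg, standing on the bench; this point is its centre, 16 mm above its underside; z up. Beware above: parts bins hang over the far left of the bench (beyond x = 0.6 m, left of y = -0.03 m, 0.42 m up) and their rail along its left edge: bring wrist and arm in nearer to the robot.
- jig: banding jig fixed to the bench: bare metal plate 130 x 220 x 6 mm, a long fence on its left side and a short end fence on its far side as seen from the robot, both 30 mm high above the plate and 10 mm thick; the other two sides are open. Origin: centre of the plate's underside; x square to the long fence, to the left; y along it, towards the robot
- jig_corner (a point): inner corner of the jig's fences, on the plate's top face (6 mm above the bench). Axes as the jig's: the long fence's inner face is x = 0, y = 0 to 210 mm; the end fence's is y = 0, x = 0 to -115 mm; the plate extends to x = -115, y = 210 mm. Carton home: its centre at (-30, 45.5, 27.5) mm, its x along y here; tin then at (-34.5, 125.5, 16) mm.
- ribbon: bystander: black ribbon roll standing upright, 42 mm diameter, 76 mm high, left of the work; origin at the centre of its underside
- hex_key_set: bystander: yellow hex key case, 22 x 92 x 24 mm, lying behind the work; origin at the centre of its underside
- screwdriver: bystander: red-handled screwdriver, 206 mm long, lying between robot and jig; origin at the centre of its underside, y along its length
- carton: the same carton; origin at the centre of its underside
- tin: the same tin; origin at the centre of its underside
Things that resemble listed ones, but are neither listed nor needed, are in the scene too. What is meant by the tin is not purple, and is the larger of those in its own colour.

How it is judged:
By the outcome, as a careful person would: the job done as asked, in the order asked, and still so for the second after the job is handed in, with the robot touching nothing.
It also fails if it takes over 64 s, if anything falls off the work surface, if the arm or the gripper's body presses on something with over 40 N, if the wrist force passes 120 N, or if a joint passes its speed limit or range.

## Robot

A 6-joint arm with a two-finger parallel gripper is mounted at the origin on a cart in front of the work surface, level with it; the furniture and walls round the work are solid. World frame = base frame: x ahead of the robot, y to its left, z up, the work surface at z = 0. Lengths are in m, angles in rad, forces in N, time in s.
With the tool pointing down it reaches from about 0.375 to 0.975 m from the base axis. Payload 3.8 kg.
Tool frame: the origin (TCP) lies on the mounting face of the last link; the fingertips stand 173 mm ahead of it and the grasp point (between the pads) lies 155 mm ahead of it; z points along the fingers, y is the line along which they close (so a half turn about z gives the same grasp; the last joint's range is limited). The gripper opens to 85 mm and grips with 20 to 120 N. Pads are 22 mm wide; open, the fingers measure 114 mm over their backs; the gripper's body (76 mm by 85 mm) begins 54 mm behind the grasp point. The pads swing forward as they close: fully open they stand 13 mm farther back than shut.
Start: joints at [-1.347, 0.264, 1.604, -0, 1.274, -0.037], TCP at [0.174, -0.652, 0.405] pointing down, gripper open.
Joint ranges: [-2.63, 2.63], [-0.94, 2.18], [0.31, 2.57], [-1.31, 4.45], [0, 2.66], [-2.55, 2.55]. Speed limits (rad/s): [2.57, 2.57, 3.14, 3.14, 3.14, 3.14].

## Interface

Orientations are given as a rotation vector (axis times angle).
In Python, from workcell import bot gives the robot as it stands.
- The arm moves only by the tool drive_tool, never from a script. Its argument "increments" is a list of rows, each an object with "delta_pos": the shift along the tool's x, y, z in mm, a list of three; "turn": the turn about the tool's z in rad; "jaw": the opening, from -1 (shut) to 1 (fully open). A call has 1 to 8 rows; each row shifts and turns the commanded pose from where the row before left it, along the tool's axes as they then stand; what a row does not reach is not made up. A row lasts 1/12 s, in which the tool goes at most 41.7 mm and 7.16 degrees, less where a joint would pass 70% of its speed; a pose out of reach is approached as far as the arm can. A call is refused whole if a number of a shift passes 41.7 or a number of a turn 0.125, either way. A call with a gripper value outside its range is refused whole. The fingers move at their own pace and stop on an object; "grip_force" is the grip in N (left out, the last holds). Time passes only in rows, so rows that do not move let the fingers close. It gives the time, the measured TCP pose, the force, the opening and the grip force at its end, in the units of the state.
- bot.read_state(): the state, without advancing time (a new reading comes with each control period).
- bot.read_camera(name): name is "scene" or "top" or "wrist"; returns a dict with "pixels" (480x640x3 uint8, red, green, blue), "fovy" (degrees; the focal length in pixels is half the picture's height over the tangent of half this angle, whatever the lens; pixels are square), "cx", "cy" (the principal point, pixels), "k1" (the pictures are not rectified: a ray, as slopes to the right and down, at radius r is drawn at 1 + k1 r^2 times it, then the intrinsics apply), "camera_from_world" (4x4, takes a point from world to camera coordinates); the wrist camera has in their place "hand_eye" (4x4, takes a point from camera to tool coordinates, whose origin is the TCP and whose axes are the flange's). Camera axes: x right, y down, z forward; pixel columns grow to the right and rows downward; lengths in m; the calibration is good to about 2 mm. A picture is of the moment at which its call begins: read the wrist's pose just before it. There is no depth.
- bot.finish_job(): hands the job in; it is judged then, once.
The state is a dict: "time": time; "q": joint angles; "joint_vel": joint speeds; "joint_torque": joint torques, N m; "tool_pos": TCP position; "tcp_rot": TCP orientation; "wrist_force": force on the tool from outside, world axes, zero at the start; "torque": the same for the moment, N m; "width": opening from 0.0 (shut) to 1.0 (fully open); "grip_force": force on a finger pad.
Only numpy, scipy, OpenCV 4.12 (cv2) and the standard library are available. Lean on these libraries where they do the work, as an engineer would, in place of code of your own. Each camera call takes 0.05 s, during which the arm holds its last target. There are 200 camera calls.

## Working session

There is one attempt and no reset: what is moved stays moved. The work goes in short steps, Python scripts to look and compute and a tool call to move; the robot and the scene stay as the last step left them, time stands still between calls to the robot, and variables do not carry over. Pictures are saved under pics/ and viewed, at most 10 in all, crops included, and the job is handed in when it is done.

Besides the shell and the picture viewer there is one more tool, called after "Request:" as name([rows], argument=value, ...), one row to a line, values as JSON. drive_tool: Moves the arm, as the interface text tells. Its arguments: {"type":"object","properties":{"increments":{"type":"array"},"grip_force":{"type":"number"}},"required":["increments"]}

```bash
mkdir -p pics; ls; cat > h.py <<'E'
import numpy as np, cv2
from workcell import bot
from scipy.spatial.transform import Rotation as R
def cam(name):
    s=bot.read_state(); c=bot.read_camera(name)
    if name=="wrist":
        T=np.eye(4);T[:3,:3]=R.from_rotvec(s["tcp_rot"]).as_matrix();T[:3,3]=s["tool_pos"]
        M=T@np.array(c["hand_eye"])
    else: M=np.linalg.inv(np.array(c["camera_from_world"]))
    c["M"]=M; c["f"]=240/np.tan(np.radians(c["fovy"])/2)
    return c
def save(c,fn): cv2.imwrite("pics/"+fn,cv2.cvtColor(c["pixels"],cv2.COLOR_RGB2BGR))
def world(c,uv,z):
    uv=np.atleast_2d(np.array(uv,float))
    K=np.array([[c["f"],0,c["cx"]],[0,c["f"],c["cy"]],[0,0,1]])
    n=cv2.undistortPoints(uv[:,None],K,np.array([c["k1"],0,0,0.]))[:,0]
    d=np.c_[n,np.ones(len(n))]@c["M"][:3,:3].T; o=c["M"][:3,3]
    return (o+d*((z-o[2])/d[:,2])[:,None])
E
python3 - <<'E'
from h import *
import pickle
for n in ("top","scene"):
    c=cam(n); save(c,n+"0.png"); print(n,c["M"][:3,3].round(3),c["f"],c["k1"]); pickle.dump(c,open(n+"0.pkl","wb"))
s=bot.read_state(); print(s)
E
```

```text
pics
top [0.392 0.003 1.117] 514.735455587621 0.0353092225081261
scene [ 0.635 -0.788  0.386] 448.32887319592317 -0.047219228814422746
{'time': 0.1, 'q': array([-1.34690281e+00,  2.64669237e-01,  1.60525757e+00,  1.63829467e-05,
        1.27368329e+00, -3.68938623e-02]), 'joint_vel': array([ 0.00075633, -0.00281242, -0.0016269 ,  0.0009165 ,  0.00022049,
        0.00021544]), 'joint_torque': array([-8.47191245e-05, -5.16707718e+01, -3.68589950e+01, -4.58781813e-06,
        6.28659895e-03, -9.02941593e-06]), 'tool_pos': array([ 0.17397812, -0.65186916,  0.40348107]), 'tcp_rot': array([-3.11293094e+00, -4.08215159e-01,  2.71202442e-04]), 'wrist_force': array([-0.474982  ,  0.72102968,  0.0557049 ]), 'torque': array([-0.02261329,  0.00537833,  0.02718243]), 'grip_force': 0.0, 'width': 0.9986304873278026}
```

View pics/top0.png

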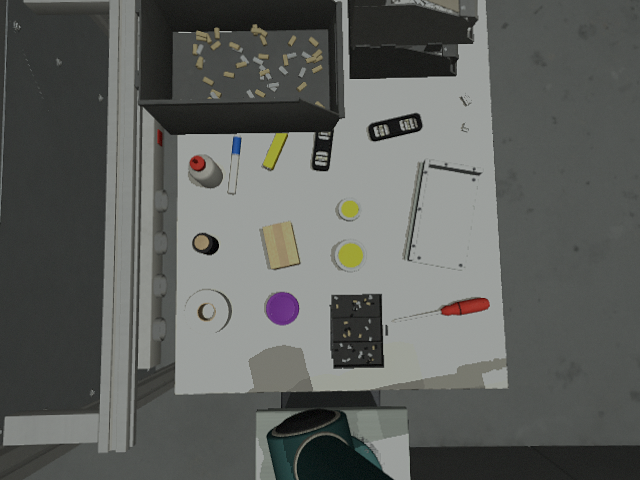

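View pics/scene0.png

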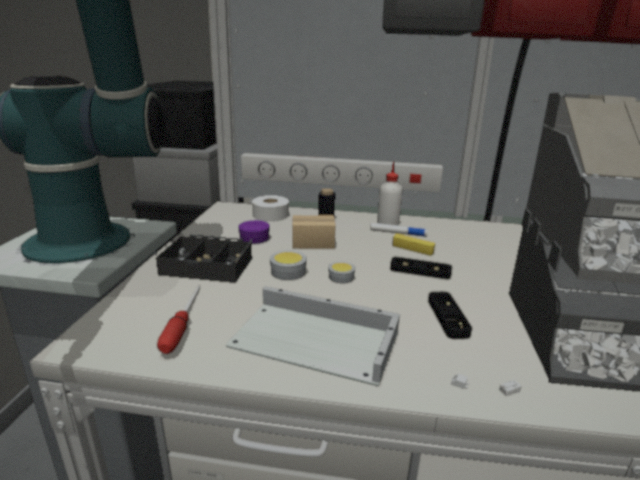

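The top view shows the carton at about (281,245), the larger grey tin with the yellow disc at (349,255), and the jig at (445,215), its corner near (427,163). The scene view agrees. Next I zoom in for accurate edges.

```bash
python3 - <<'E'
from h import *
import pickle
c=pickle.load(open("top0.pkl","rb"))
im=cv2.cvtColor(c["pixels"],cv2.COLOR_RGB2BGR)[150:285,255:495]
cv2.imwrite("pics/crop0.png",cv2.resize(im,None,fx=3.3333,fy=3.3333,interpolation=cv2.INTER_CUBIC))
E
```

```text
(no output)
```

View pics/crop0.png

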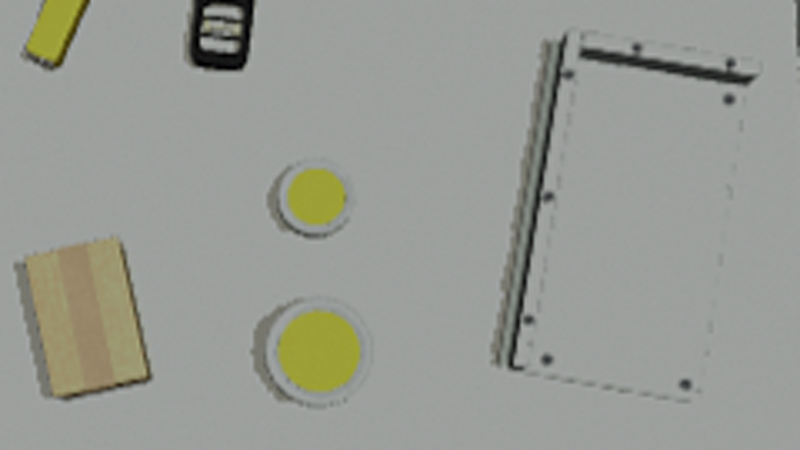

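```bash
cat >> h.py <<'E'
np.set_printoptions(suppress=True,precision=4)
def rep(p): # print target vs. tool frame
    s=bot.read_state(); Rm=R.from_rotvec(s["tcp_rot"]).as_matrix()
    return (Rm.T@(np.array(p)-s["tool_pos"]))*1000
E
python3 - <<'E'
from h import *
import pickle
c=pickle.load(open("top0.pkl","rb"))
g=lambda p,z:world(c,np.array(p)/3.3333+[255,150],z)
C=g([(25,257),(120,238),(150,377),(57,398)],.055)
print(C,C.mean(0)); a=(C[0]+C[1]-C[2]-C[3])/2; print("carton yaw",np.degrees(np.arctan2(a[1],a[0])),np.linalg.norm(a),np.linalg.norm(C[0]-C[1]))
print("tin",g([(319,351)],.032))
S=g([(568,75),(548,197),(528,320)],.036);print("long fence screws",S)
E_=g([(637,48),(731,63)],.036);print("end screws",E_)
print("outer top long",g([(566,35),(512,367)],.036),"plate near",g([(522,371),(690,402)],.006),g([(745,110),(709,370)],.006))
d=S[0]-S[2];print("jig yaw",np.degrees(np.arctan2(d[1],d[0])))
d=E_[0]-E_[1];print("jig yaw2",np.degrees(np.arctan2(-d[0],d[1])))
s=bot.read_state();print(R.from_rotvec(s["tcp_rot"]).as_matrix())
w=cam("wrist");print(w["hand_eye"],w["f"])
E
```

```text
[[0.5324 0.1335 0.055 ]
 [0.543  0.074  0.055 ]
 [0.4557 0.0567 0.055 ]
 [0.444  0.1144 0.055 ]] [0.4938 0.0947 0.055 ]
carton yaw 11.718341757734779 0.0897304023135749 0.06045566530028859
tin [[ 0.4712 -0.0495  0.032 ]]
long fence screws [[ 0.6446 -0.2134  0.036 ]
 [ 0.5659 -0.1974  0.036 ]
 [ 0.4877 -0.1815  0.036 ]]
end screws [[ 0.6611 -0.2581  0.036 ]
 [ 0.6498 -0.3173  0.036 ]]
outer top long [[ 0.6708 -0.2132  0.036 ]
 [ 0.4582 -0.1702  0.036 ]] plate near [[ 0.4574 -0.1814  0.006 ]
 [ 0.4352 -0.2881  0.006 ]] [[ 0.6253 -0.3336  0.006 ]
 [ 0.4555 -0.3013  0.006 ]]
jig yaw -11.490645941422812
jig yaw2 -10.853216634115524
[[ 0.9662  0.2578 -0.0004]
 [ 0.2578 -0.9662  0.002 ]
 [ 0.0001 -0.002  -1.    ]]
[[ 0.0016 -0.9553 -0.2956  0.0748]
 [ 1.      0.0013  0.0011 -0.0007]
 [-0.0006 -0.2956  0.9553  0.0307]
 [ 0.      0.      0.      1.    ]] 341.0293027296773
```

Request:
drive_tool([
  {"delta_pos":[34,-20,0],"turn":0,"jaw":1},
  {"delta_pos":[34,-20,0],"turn":0,"jaw":1},
  {"delta_pos":[34,-20,0],"turn":0,"jaw":1},
  {"delta_pos":[34,-20,0],"turn":0,"jaw":1},
  {"delta_pos":[34,-20,0],"turn":0,"jaw":1},
  {"delta_pos":[34,-20,0],"turn":0,"jaw":1},
  {"delta_pos":[34,-20,0],"turn":0,"jaw":1},
  {"delta_pos":[34,-20,0],"turn":0,"jaw":1},
])

```text
time: 0.82
tool_pos: [0.3965, -0.4258, 0.4044]
tcp_rot: [-3.115, -0.408, 0.0]
wrist_force: [0.2, -0.4, 0.1]
width: 0.999
grip_force: 0.0
```

Request:
drive_tool([
  {"delta_pos":[34,-20,0],"turn":0,"jaw":1},
  {"delta_pos":[34,-20,0],"turn":0,"jaw":1},
  {"delta_pos":[34,-20,0],"turn":0,"jaw":1},
  {"delta_pos":[34,-20,0],"turn":0,"jaw":1},
  {"delta_pos":[34,-20,0],"turn":0,"jaw":1},
  {"delta_pos":[0,0,0],"turn":0,"jaw":1},
  {"delta_pos":[0,0,0],"turn":0,"jaw":1},
  {"delta_pos":[0,0,0],"turn":0,"jaw":1},
])

```text
time: 1.48
tool_pos: [0.5339, -0.2869, 0.4042]
tcp_rot: [-3.115, -0.41, 0.002]
wrist_force: [-0.5, -0.1, -0.0]
width: 1.0
grip_force: 0.0
```

```bash
python3 - <<'E'
from h import *
import pickle
c=cam("wrist"); save(c,"w1.png"); pickle.dump(c,open("w1.pkl","wb"))
s=bot.read_state();print(s["tool_pos"],s["q"],s["joint_vel"].round(3))
E
```

```text
[ 0.5335 -0.2875  0.4043] [-0.5351  0.1352  1.7576 -0.0007  1.2497  0.7753] [-0.02  -0.005  0.002  0.002  0.001  0.001]
```

View pics/w1.png

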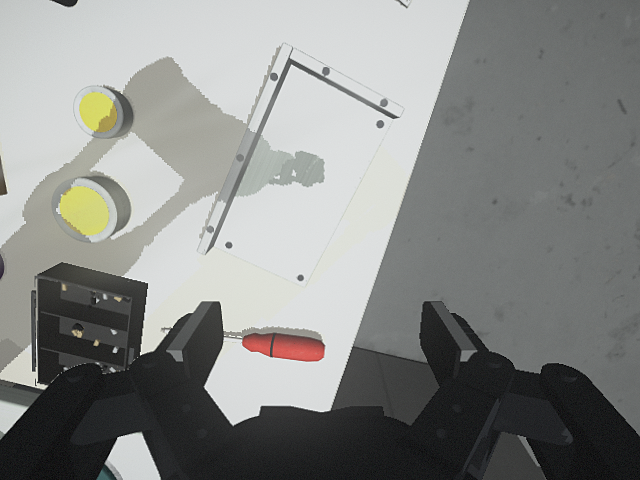

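The wrist view shows the jig clearly, with its corner near (289,62), the long fence running to (207,250), and the tin at (85,209). I'll enlarge the jig.

```bash
python3 - <<'E'
from h import *
import pickle
c=pickle.load(open("w1.pkl","rb"))
im=cv2.cvtColor(c["pixels"],cv2.COLOR_RGB2BGR)[35:290,185:415]
cv2.imwrite("pics/crop1.png",cv2.resize(im,None,fx=2.3,fy=2.3,interpolation=cv2.INTER_CUBIC))
E
```

```text
(no output)
```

View pics/crop1.png

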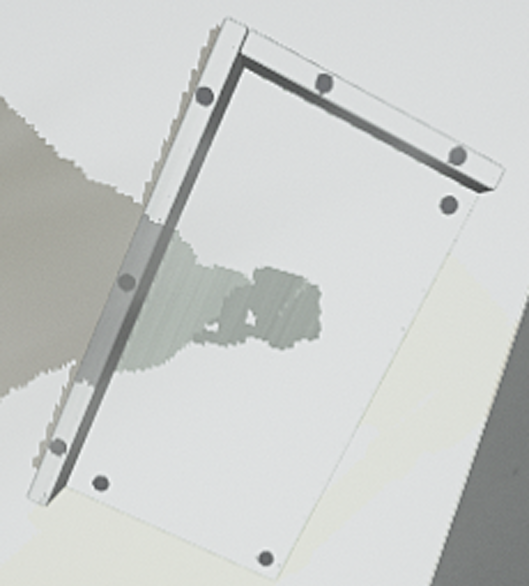

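```bash
python3 - <<'E'
from h import *
import pickle
c=pickle.load(open("w1.pkl","rb"))
g=lambda p,z:world(c,np.array(p)/2.3+[185,35],z)
B=g([(244,67),(66,487),(480,190)],.006);T=g([(241,55),(47,503),(494,189)],.036)
print(B,T)
for P in(B,T):
    d=P[0]-P[1];e=P[0]-P[2];print(np.linalg.norm(d),np.linalg.norm(e),np.degrees([np.arctan2(d[1],d[0]),np.arctan2(-e[0],e[1])]))
S=g([(205,96),(127,282),(58,447)],.036);print(S); d=S[0]-S[2];print(np.degrees(np.arctan2(d[1],d[0])))
print("tin",world(c,[(87,209)],.032))
w=rep([.494,.095,.055]);print(w)
E
```

```text
[[ 0.6631 -0.221   0.006 ]
 [ 0.4573 -0.1804  0.006 ]
 [ 0.6421 -0.3337  0.006 ]] [[ 0.6623 -0.2226  0.036 ]
 [ 0.4595 -0.1803  0.036 ]
 [ 0.641  -0.3337  0.036 ]]
0.20978066563901487 0.11465753543807909 [-11.165  -10.5425]
0.207135346498142 0.11306680415619856 [-11.7817 -10.8296]
[[ 0.6443 -0.2124  0.036 ]
 [ 0.5658 -0.1967  0.036 ]
 [ 0.4871 -0.1808  0.036 ]]
-11.36686177555399
tin [[ 0.4739 -0.0518  0.032 ]]
[  60.7312 -379.6644  349.3095]
```

Request:
drive_tool([
  {"delta_pos":[6,-38,0],"turn":0,"jaw":1},
  {"delta_pos":[6,-38,0],"turn":0,"jaw":1},
  {"delta_pos":[6,-38,0],"turn":0,"jaw":1},
  {"delta_pos":[6,-38,0],"turn":0,"jaw":1},
  {"delta_pos":[6,-38,0],"turn":0,"jaw":1},
  {"delta_pos":[6,-38,0],"turn":0,"jaw":1},
  {"delta_pos":[6,-38,0],"turn":0,"jaw":1},
  {"delta_pos":[6,-38,0],"turn":0,"jaw":1},
])

```text
time: 2.2
tool_pos: [0.5011, 0.019, 0.4048]
tcp_rot: [3.115, 0.403, 0.001]
wrist_force: [1.0, 0.1, -0.1]
width: 0.995
grip_force: 0.0
```

Request:
drive_tool([
  {"delta_pos":[6,-38,0],"turn":0,"jaw":1},
  {"delta_pos":[6,-38,0],"turn":0,"jaw":1},
  {"delta_pos":[0,0,30],"turn":0.055,"jaw":1},
  {"delta_pos":[0,0,30],"turn":0,"jaw":1},
  {"delta_pos":[0,0,30],"turn":0,"jaw":1},
  {"delta_pos":[0,0,30],"turn":0,"jaw":1},
  {"delta_pos":[0,0,0],"turn":0,"jaw":1},
  {"delta_pos":[0,0,0],"turn":0,"jaw":1},
])

```text
time: 2.87
tool_pos: [0.493, 0.0942, 0.2832]
tcp_rot: [3.125, 0.319, -0.008]
wrist_force: [0.3, -0.1, 0.2]
width: 0.996
grip_force: 0.0
```

```bash
python3 - <<'E'
from h import *
import pickle
c=cam("wrist"); save(c,"w2.png"); pickle.dump(c,open("w2.pkl","wb"))
s=bot.read_state();print(s["tool_pos"],R.from_rotvec(s["tcp_rot"]).as_matrix()[:,0],rep([.494,.095,.055]))
E
```

```text
[0.4943 0.0945 0.2852] [ 0.9793  0.2025 -0.0004] [ -0.0706  -0.5339 230.2185]
```

View pics/w2.png

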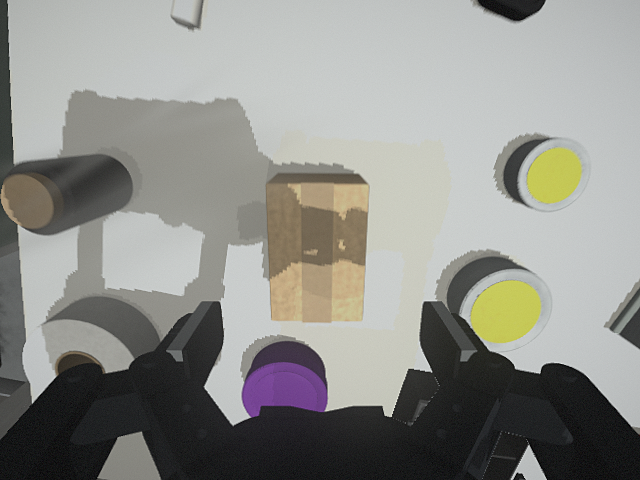

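The carton is centred between the fingers and square to them, with its top corners at (266,184) to (363,322). The tin lid is at (505,308).

```bash
python3 - <<'E'
from h import *
import pickle
c=pickle.load(open("w2.pkl","rb"))
C=world(c,[(266,184),(369,184),(363,322),(271,321)],.055);print(C.mean(0),rep(C.mean(0)))
a=C[0]+C[1]-C[2]-C[3];print(np.degrees(np.arctan2(a[1],a[0])))
print("tin",world(c,[(505,308)],.032))
E
```

```text
[0.4945 0.0974 0.055 ] [  0.9062  -2.8275 230.2178]
11.36911333547594
tin [[ 0.4753 -0.046   0.032 ]]
```

Request:
drive_tool([
  {"delta_pos":[0,-2,30],"turn":0,"jaw":1},
  {"delta_pos":[0,0,30],"turn":0,"jaw":1},
  {"delta_pos":[0,0,15],"turn":0,"jaw":1},
  {"delta_pos":[0,0,6],"turn":0,"jaw":1},
  {"delta_pos":[0,0,0],"turn":0,"jaw":0.6},
  {"delta_pos":[0,0,0],"turn":0,"jaw":0.0},
  {"delta_pos":[0,0,0],"turn":0,"jaw":-0.4},
  {"delta_pos":[0,0,0],"turn":0,"jaw":-0.4},
], grip_force=30)

```text
time: 3.58
tool_pos: [0.4952, 0.0976, 0.2061]
tcp_rot: [-3.125, -0.322, -0.007]
wrist_force: [-0.4, -1.1, 4.9]
width: 0.696
grip_force: 34.3
```

Request:
drive_tool([
  {"delta_pos":[0,0,0],"turn":0,"jaw":-0.4},
  {"delta_pos":[0,0,0],"turn":0,"jaw":-0.4},
  {"delta_pos":[0,0,0],"turn":0,"jaw":-0.4},
])

```text
time: 3.83
tool_pos: [0.4952, 0.0977, 0.2061]
tcp_rot: [3.125, 0.323, 0.007]
wrist_force: [0.4, -0.1, 6.5]
width: 0.694
grip_force: 34.5
```

Request:
drive_tool([
  {"delta_pos":[0,0,-25],"turn":0,"jaw":-0.4},
  {"delta_pos":[0,0,-35],"turn":0,"jaw":-0.4},
  {"delta_pos":[1,12,-15],"turn":0,"jaw":-0.4},
  {"delta_pos":[2,24,0],"turn":0,"jaw":-0.4},
  {"delta_pos":[3,36,0],"turn":0,"jaw":-0.4},
  {"delta_pos":[3,36,0],"turn":0,"jaw":-0.4},
  {"delta_pos":[3,36,0],"turn":0,"jaw":-0.4},
  {"delta_pos":[3,36,0],"turn":0,"jaw":-0.4},
])

```text
time: 4.5
tool_pos: [0.5453, -0.077, 0.2794]
tcp_rot: [3.125, 0.324, 0.002]
wrist_force: [0.1, 0.2, -2.1]
width: 0.692
grip_force: 33.6
```

Request:
drive_tool([
  {"delta_pos":[3,36,0],"turn":0,"jaw":-0.4},
  {"delta_pos":[3,36,0],"turn":0,"jaw":-0.4},
  {"delta_pos":[3,36,0],"turn":0,"jaw":-0.4},
  {"delta_pos":[3,36,0],"turn":0.1,"jaw":-0.4},
  {"delta_pos":[0,0,0],"turn":0.1,"jaw":-0.4},
  {"delta_pos":[0,0,0],"turn":0.1,"jaw":-0.4},
  {"delta_pos":[0,0,0],"turn":0.1,"jaw":-0.4},
  {"delta_pos":[0,0,0],"turn":0,"jaw":-0.4},
])

```text
time: 5.17
tool_pos: [0.5862, -0.2145, 0.2789]
tcp_rot: [-3.126, 0.309, -0.0]
wrist_force: [0.1, -0.3, -1.6]
width: 0.693
grip_force: 33.6
```

```bash
python3 - <<'E'
from h import *
import pickle
c=cam("wrist"); save(c,"w3.png"); pickle.dump(c,open("w3.pkl","wb"))
s=bot.read_state();X=R.from_rotvec(s["tcp_rot"]).as_matrix();print(s["tool_pos"],X,np.degrees(np.arctan2(X[1,0],X[0,0])),rep([.5985,-.2516,.0]),s["wrist_force"],s["grip_force"])
E
```

```text
[ 0.5862 -0.2142  0.2789] [[ 0.9815 -0.1913  0.    ]
 [-0.1913 -0.9815  0.    ]
 [ 0.     -0.     -1.    ]] -11.028218358150307 [ 19.2532  34.3481 278.8506] [-0.1365  0.7792 -1.2823] 33.62989068031311
```

View pics/w3.png

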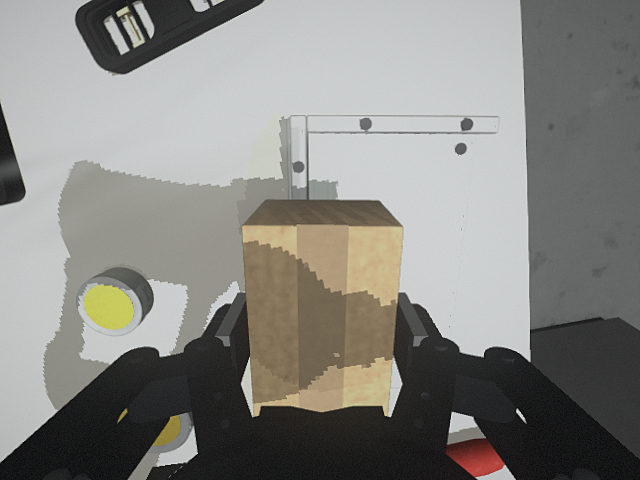

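The carton is held straight and the fences look parallel to the tool axes. The inner top corner is at (307,133).

```bash
python3 - <<'E'
from h import *
import pickle
c=pickle.load(open("w3.pkl","rb"))
for uv,z in [((307,133),.036),((498,133.5),.036),((307.5,190),.036),((241,226),.128),((404,226),.128)]: print(rep(world(c,[uv],z)[0]))
E
```

```text
[ 76.2995  -8.0172 242.852 ]
[ 76.1511 106.4603 242.8493]
[ 42.3051  -8.2166 242.8518]
[ 43.3082 -28.9314 150.8523]
[ 43.1097  30.4922 150.8509]
```

Request:
drive_tool([
  {"delta_pos":[11,17,0],"turn":0,"jaw":-0.4},
  {"delta_pos":[11,16,0],"turn":0,"jaw":-0.4},
  {"delta_pos":[0,0,25],"turn":0,"jaw":-0.4},
  {"delta_pos":[0,0,25],"turn":0,"jaw":-0.4},
  {"delta_pos":[0,0,10],"turn":0,"jaw":-0.4},
  {"delta_pos":[0,0,3],"turn":0,"jaw":-0.4},
  {"delta_pos":[0,0,0],"turn":0,"jaw":-0.4},
  {"delta_pos":[0,0,0],"turn":0,"jaw":-0.4},
])

```text
time: 5.88
tool_pos: [0.602, -0.2506, 0.2166]
tcp_rot: [3.127, -0.303, 0.002]
wrist_force: [0.0, -0.4, -1.6]
width: 0.696
grip_force: 33.7
```

Request:
drive_tool([
  {"delta_pos":[0,0,1],"turn":0,"jaw":-0.4},
  {"delta_pos":[0,0,1],"turn":0,"jaw":-0.4},
  {"delta_pos":[0,0,1],"turn":0,"jaw":-0.4},
  {"delta_pos":[0,0,0],"turn":0,"jaw":-0.4},
  {"delta_pos":[0,0,0],"turn":0,"jaw":-0.4},
])

```text
time: 6.3
tool_pos: [0.6016, -0.2507, 0.2131]
tcp_rot: [3.127, -0.304, 0.001]
wrist_force: [-0.0, 0.7, -1.4]
width: 0.695
grip_force: 33.7
```

Request:
drive_tool([
  {"delta_pos":[0,0,1],"turn":0,"jaw":-0.4},
  {"delta_pos":[0,0,0],"turn":0,"jaw":-0.4},
  {"delta_pos":[0,0,0],"turn":0,"jaw":-0.4},
])

```text
time: 6.55
tool_pos: [0.6016, -0.2507, 0.2122]
tcp_rot: [3.127, -0.304, 0.001]
wrist_force: [-1.9, 0.9, 2.7]
width: 0.692
grip_force: 34.0
```

Request:
drive_tool([
  {"delta_pos":[0,0,1],"turn":0,"jaw":-0.4},
  {"delta_pos":[0,0,0],"turn":0,"jaw":-0.4},
  {"delta_pos":[0,0,0],"turn":0,"jaw":-0.4},
])

```text
time: 6.8
tool_pos: [0.6016, -0.2508, 0.2122]
tcp_rot: [3.127, -0.305, 0.001]
wrist_force: [-3.0, 1.3, 8.4]
width: 0.694
grip_force: 34.8
```

Request:
drive_tool([
  {"delta_pos":[2,0,-1],"turn":0,"jaw":-0.4},
  {"delta_pos":[2,0,0],"turn":0,"jaw":-0.4},
  {"delta_pos":[2,0,0],"turn":0,"jaw":-0.4},
  {"delta_pos":[2,-2,0],"turn":0,"jaw":-0.4},
  {"delta_pos":[0,-2,0],"turn":0,"jaw":-0.4},
  {"delta_pos":[0,-2,0],"turn":0,"jaw":-0.4},
  {"delta_pos":[0,-2,0],"turn":0,"jaw":-0.4},
  {"delta_pos":[0,0,0],"turn":0,"jaw":-0.4},
])

```text
time: 7.47
tool_pos: [0.6115, -0.2443, 0.2122]
tcp_rot: [3.126, -0.304, 0.003]
wrist_force: [0.5, -0.9, 4.7]
width: 0.694
grip_force: 34.3
```

Request:
drive_tool([
  {"delta_pos":[1,0,0],"turn":0,"jaw":-0.4},
  {"delta_pos":[1,0,0],"turn":0,"jaw":-0.4},
  {"delta_pos":[0,0,0],"turn":0,"jaw":-0.4},
  {"delta_pos":[0,0,0],"turn":0,"jaw":-0.4},
])

```text
time: 7.8
tool_pos: [0.6124, -0.2446, 0.2122]
tcp_rot: [-3.126, 0.304, 0.003]
wrist_force: [-4.3, -0.6, 7.4]
width: 0.696
grip_force: 34.8
```

Request:
drive_tool([
  {"delta_pos":[1,0,0],"turn":0,"jaw":-0.4},
  {"delta_pos":[1,0,0],"turn":0,"jaw":-0.4},
  {"delta_pos":[0,0,0],"turn":0,"jaw":-0.4},
  {"delta_pos":[0,0,0],"turn":0,"jaw":-0.4},
])

```text
time: 8.13
tool_pos: [0.6143, -0.2448, 0.2122]
tcp_rot: [-3.126, 0.304, 0.003]
wrist_force: [-3.3, 0.2, 8.8]
width: 0.695
grip_force: 34.9
```

Request:
drive_tool([
  {"delta_pos":[1,0,-0.5],"turn":0,"jaw":-0.4},
  {"delta_pos":[1,0,0],"turn":0,"jaw":-0.4},
  {"delta_pos":[0,0,0],"turn":0,"jaw":-0.4},
  {"delta_pos":[0,0,0],"turn":0,"jaw":-0.4},
])

```text
time: 8.47
tool_pos: [0.615, -0.245, 0.2123]
tcp_rot: [-3.126, 0.304, 0.01]
wrist_force: [-8.6, 1.5, 10.3]
width: 0.693
grip_force: 35.1
```

Request:
drive_tool([
  {"delta_pos":[0,-1,0],"turn":0,"jaw":-0.4},
  {"delta_pos":[0,-1,0],"turn":0,"jaw":-0.4},
  {"delta_pos":[0,0,0],"turn":0,"jaw":-0.4},
  {"delta_pos":[0,0,0],"turn":0,"jaw":-0.4},
])

```text
time: 8.8
tool_pos: [0.615, -0.2444, 0.2123]
tcp_rot: [3.126, -0.304, -0.01]
wrist_force: [-11.2, -3.5, 10.7]
width: 0.696
grip_force: 35.0
```

Request:
drive_tool([
  {"delta_pos":[-1,-1,-1],"turn":0,"jaw":-0.4},
  {"delta_pos":[0,-1,0],"turn":0,"jaw":-0.4},
  {"delta_pos":[0,0,0],"turn":0,"jaw":-0.4},
  {"delta_pos":[0,0,0],"turn":0,"jaw":-0.4},
])

```text
time: 9.13
tool_pos: [0.6153, -0.2417, 0.2125]
tcp_rot: [3.126, -0.303, -0.006]
wrist_force: [-5.3, -4.2, 4.3]
width: 0.694
grip_force: 34.3
```

Request:
drive_tool([
  {"delta_pos":[0,-1,0],"turn":0,"jaw":-0.4},
  {"delta_pos":[0,-1,0],"turn":0,"jaw":-0.4},
  {"delta_pos":[0,0,0],"turn":0,"jaw":-0.4},
  {"delta_pos":[0,0,0],"turn":0,"jaw":-0.4},
])

```text
time: 9.47
tool_pos: [0.6155, -0.241, 0.2125]
tcp_rot: [3.124, -0.302, -0.006]
wrist_force: [-7.3, -10.1, 3.3]
width: 0.693
grip_force: 34.2
```

Request:
drive_tool([
  {"delta_pos":[0,-1,0],"turn":0,"jaw":-0.4},
  {"delta_pos":[1,0,0],"turn":0,"jaw":-0.4},
  {"delta_pos":[0,0,0],"turn":0,"jaw":-0.4},
  {"delta_pos":[0,0,0],"turn":0,"jaw":0.6},
  {"delta_pos":[0,0,0],"turn":0,"jaw":0.8},
  {"delta_pos":[0,0,0],"turn":0,"jaw":0.9},
  {"delta_pos":[0,0,0],"turn":0,"jaw":0.9},
])

```text
time: 10.05
tool_pos: [0.6183, -0.238, 0.2127]
tcp_rot: [-3.126, 0.304, 0.001]
wrist_force: [-0.0, -0.7, 0.1]
width: 0.953
grip_force: 0.0
```

Request:
drive_tool([
  {"delta_pos":[0,0,-15],"turn":0,"jaw":0.9},
  {"delta_pos":[0,0,-30],"turn":0,"jaw":0.9},
  {"delta_pos":[-10,0,-30],"turn":0,"jaw":0.9},
  {"delta_pos":[-35,0,0],"turn":0,"jaw":0.9},
  {"delta_pos":[-25,0,0],"turn":0,"jaw":0.9},
  {"delta_pos":[0,0,0],"turn":0,"jaw":0.9},
  {"delta_pos":[0,0,0],"turn":0,"jaw":0.9},
])

```text
time: 10.63
tool_pos: [0.5487, -0.2246, 0.2893]
tcp_rot: [3.127, -0.305, 0.002]
wrist_force: [0.8, -0.3, 0.3]
width: 0.952
grip_force: 0.0
```

```bash
python3 - <<'E'
from h import *
import pickle
c=cam("wrist"); pickle.dump(c,open("w4.pkl","wb"))
im=cv2.cvtColor(c["pixels"],cv2.COLOR_RGB2BGR)
cv2.imwrite("pics/w4.png",cv2.resize(im[:300,150:550],None,fx=2,fy=2,interpolation=cv2.INTER_CUBIC))
s=bot.read_state();X=R.from_rotvec(s["tcp_rot"]).as_matrix();print(s["tool_pos"],X,np.degrees(np.arctan2(X[1,0],X[0,0])),s["wrist_force"],s["time"])
E
```

```text
[ 0.5496 -0.225   0.2894] [[ 0.9812 -0.1929  0.002 ]
 [-0.1929 -0.9812 -0.0006]
 [ 0.0021  0.0002 -1.    ]] -11.121550918322244 [ 0.2275 -1.0581 -0.3093] 10.6833
```

View pics/w4.png

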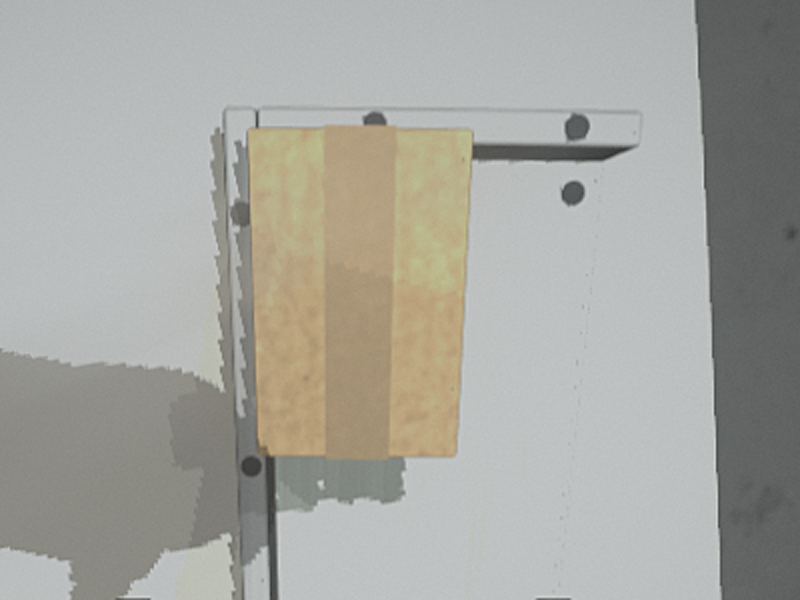

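The carton is in the corner, with top corners at crop positions (248,129), (471,130), (457,456) and (260,456). I'll check these against the fence tops.

```bash
python3 - <<'E'
from h import *
import pickle
c=pickle.load(open("w4.pkl","rb"))
g=lambda p,z:np.array([rep(q) for q in world(c,np.array(p)/2+[150,0],z)])[:,:2]
print("carton",g([(248,129),(471,130),(457,456),(260,456)],.061))
print("end inner top",g([(474,145),(641,147)],.036)," plate",g([(474,159),(603,160)],.006))
print("long inner top",g([(268,456),(271,598)],.036),"bot",g([(276,500),(278,595)],.006))
print("end outer",g([(226,107),(640,111)],.036),"long outer",g([(225,107),(245,598)],.036))
print("pos",rep([.4745,-.0485,.032]))
E
```

```text
carton [[109.486  -25.3549]
 [109.3716  33.4589]
 [ 20.3527  34.0421]
 [ 20.2702 -25.0617]]
end inner top [[109.8046  38.8481]
 [109.7774  89.1987]]  plate [[110.3011  44.3655]
 [110.3966  88.6251]]
long inner top [[ 13.5403 -25.4748]
 [-39.4783 -26.044 ]] bot [[-12.3304 -26.2686]
 [-53.3348 -26.5915]]
end outer [[120.0039 -34.7963]
 [119.6168  87.7565]] long outer [[120.0051 -35.0915]
 [-39.5039 -35.4414]]
pos [-108.3023 -158.7426  257.1436]
```

Flush to within about 1 mm. I'll give it a light side nudge with closed fingers to be sure.

Request:
drive_tool([
  {"delta_pos":[20,31,0],"turn":0,"jaw":-1},
  {"delta_pos":[20,31,0],"turn":0,"jaw":-1},
  {"delta_pos":[25,4,0],"turn":0,"jaw":-1},
  {"delta_pos":[0,0,30],"turn":0,"jaw":-1},
  {"delta_pos":[0,0,30],"turn":0,"jaw":-1},
  {"delta_pos":[0,0,20],"turn":0,"jaw":-1},
  {"delta_pos":[0,0,6],"turn":0,"jaw":-1},
  {"delta_pos":[0,0,0],"turn":0,"jaw":-1},
])

```text
time: 11.35
tool_pos: [0.6003, -0.302, 0.1994]
tcp_rot: [-3.125, 0.304, 0.007]
wrist_force: [0.3, 0.7, -0.1]
width: -0.002
grip_force: 0.0
```

Request:
drive_tool([
  {"delta_pos":[0,-4,0],"turn":0,"jaw":-1},
  {"delta_pos":[0,-3,0],"turn":0,"jaw":-1},
  {"delta_pos":[0,-2,0],"turn":0,"jaw":-1},
  {"delta_pos":[0,0,0],"turn":0,"jaw":-1},
  {"delta_pos":[0,0,0],"turn":0,"jaw":-1},
])

```text
time: 11.77
tool_pos: [0.6028, -0.2935, 0.2038]
tcp_rot: [3.126, -0.304, 0.003]
wrist_force: [-1.1, -0.1, -0.6]
width: 0.001
grip_force: 0.0
```

Request:
drive_tool([
  {"delta_pos":[0,-2,0],"turn":0,"jaw":-1},
  {"delta_pos":[0,-2,0],"turn":0,"jaw":-1},
  {"delta_pos":[0,0,0],"turn":0,"jaw":-1},
  {"delta_pos":[0,0,0],"turn":0,"jaw":-1},
])

```text
time: 12.1
tool_pos: [0.6029, -0.2896, 0.2022]
tcp_rot: [-3.127, 0.304, 0.0]
wrist_force: [-1.6, -0.3, 0.4]
width: 0.002
grip_force: 0.0
```

Request:
drive_tool([
  {"delta_pos":[0,-2,0],"turn":0,"jaw":-1},
  {"delta_pos":[0,-2,0],"turn":0,"jaw":-1},
  {"delta_pos":[0,0,0],"turn":0,"jaw":-1},
  {"delta_pos":[0,0,0],"turn":0,"jaw":-1},
])

```text
time: 12.43
tool_pos: [0.6038, -0.2856, 0.2021]
tcp_rot: [-3.127, 0.304, 0.0]
wrist_force: [-0.5, -0.9, -0.3]
width: -0.001
grip_force: 0.0
```

Request:
drive_tool([
  {"delta_pos":[0,-2,0],"turn":0,"jaw":-1},
  {"delta_pos":[0,-1,0],"turn":0,"jaw":-1},
  {"delta_pos":[0,0,0],"turn":0,"jaw":-1},
  {"delta_pos":[0,0,0],"turn":0,"jaw":-1},
])

```text
time: 12.77
tool_pos: [0.6042, -0.2838, 0.2026]
tcp_rot: [3.125, -0.304, 0.0]
wrist_force: [-3.2, -4.1, 0.7]
width: 0.004
grip_force: 2.6
```

Request:
drive_tool([
  {"delta_pos":[0,-1,0],"turn":0,"jaw":-1},
  {"delta_pos":[0,-1,0],"turn":0,"jaw":-1},
  {"delta_pos":[0,0,0],"turn":0,"jaw":-1},
  {"delta_pos":[0,0,0],"turn":0,"jaw":-1},
])

```text
time: 13.1
tool_pos: [0.6043, -0.2832, 0.2032]
tcp_rot: [3.123, -0.303, 0.0]
wrist_force: [-4.6, -9.8, 3.3]
width: -0.001
grip_force: 5.1
```

Request:
drive_tool([
  {"delta_pos":[0,10,0],"turn":0,"jaw":-1},
  {"delta_pos":[0,10,-15],"turn":0,"jaw":-1},
  {"delta_pos":[0,0,-35],"turn":0,"jaw":0.5},
  {"delta_pos":[0,0,-35],"turn":0,"jaw":1},
  {"delta_pos":[0,0,-20],"turn":0,"jaw":1},
  {"delta_pos":[-25,-30,0],"turn":0,"jaw":1},
  {"delta_pos":[-25,-30,0],"turn":0,"jaw":1},
  {"delta_pos":[-25,-30,0],"turn":0,"jaw":1},
])

```text
time: 13.77
tool_pos: [0.5442, -0.1971, 0.3078]
tcp_rot: [-3.126, 0.307, -0.003]
wrist_force: [0.6, -0.5, 0.4]
width: 0.85
grip_force: 0.0
```

```bash
python3 - <<'E'
from h import *
s=bot.read_state();print(s["tool_pos"],s["q"],s["wrist_force"],rep([.4745,-.0485,.032]))
E
```

```text
[ 0.5442 -0.1971  0.3078] [-0.3909  0.163   1.9123  0.0014  1.065   1.3752] [ 0.578  -0.532   0.4326] [ -97.7747 -131.9407  275.784 ]
```

Request:
drive_tool([
  {"delta_pos":[-25,-33,0],"turn":0,"jaw":1},
  {"delta_pos":[-25,-33,0],"turn":0,"jaw":1},
  {"delta_pos":[-24,-33,0],"turn":0,"jaw":1},
  {"delta_pos":[-24,-33,0],"turn":0,"jaw":1},
  {"delta_pos":[0,0,20],"turn":0,"jaw":1},
  {"delta_pos":[0,0,0],"turn":0,"jaw":1},
  {"delta_pos":[0,0,0],"turn":0,"jaw":1},
])

```text
time: 14.35
tool_pos: [0.4734, -0.0488, 0.2865]
tcp_rot: [-3.127, 0.303, 0.003]
wrist_force: [0.2, 0.1, 0.0]
width: 1.0
grip_force: 0.0
```

```bash
python3 - <<'E'
from h import *
import pickle
c=cam("wrist"); pickle.dump(c,open("w5.pkl","wb"))
im=cv2.cvtColor(c["pixels"],cv2.COLOR_RGB2BGR)
h=cv2.cvtColor(im,cv2.COLOR_BGR2HSV);m=cv2.inRange(h,(22,100,60),(38,255,255))
n,l,st,ce=cv2.connectedComponentsWithStats(m)
for i in range(1,n):
    if st[i,4]>300: print(st[i],ce[i],rep(world(c,[ce[i]],.032)[0]),world(c,[ce[i]],.032)[0])
s=bot.read_state();print(s["tool_pos"],s["wrist_force"],rep([.4745,-.0485,.032]))
E
```

```text
[ 264   67   58   58 2548] [291.8269  95.1272] [ 97.0287 -18.7658 255.2492] [ 0.5729 -0.0497  0.032 ]
[ 284  215   74   70 4077] [320.6863 249.1055] [ -1.8948  -0.9585 255.2881] [ 0.4724 -0.0481  0.032 ]
[ 0.4742 -0.0495  0.2873] [-0.6667 -0.6118 -0.4978] [  0.2321  -0.9992 255.2873]
```

The tin is within 2 mm of centred between the fingers (lid at (321,249)). Descending and gripping now.

Request:
drive_tool([
  {"delta_pos":[-1,-1,35],"turn":0,"jaw":1},
  {"delta_pos":[0,0,35],"turn":0,"jaw":1},
  {"delta_pos":[0,0,25],"turn":0,"jaw":1},
  {"delta_pos":[0,0,12],"turn":0,"jaw":1},
  {"delta_pos":[0,0,3],"turn":0,"jaw":1},
  {"delta_pos":[0,0,0],"turn":0,"jaw":1},
  {"delta_pos":[0,0,0],"turn":0,"jaw":1},
])

```text
time: 14.98
tool_pos: [0.4745, -0.049, 0.1782]
tcp_rot: [3.127, -0.306, 0.003]
wrist_force: [0.4, 0.5, 0.2]
width: 1.002
grip_force: 0.0
```

Request:
drive_tool([
  {"delta_pos":[0,0,0],"turn":0,"jaw":0.7},
  {"delta_pos":[0,0,0],"turn":0,"jaw":0.4},
  {"delta_pos":[0,0,0],"turn":0,"jaw":-0.2},
  {"delta_pos":[0,0,0],"turn":0,"jaw":-0.2},
  {"delta_pos":[0,0,0],"turn":0,"jaw":-0.2},
  {"delta_pos":[0,0,0],"turn":0,"jaw":-0.2},
], grip_force=35)

```text
time: 15.48
tool_pos: [0.4745, -0.0485, 0.1791]
tcp_rot: [3.126, -0.304, 0.006]
wrist_force: [-0.5, -1.2, 5.2]
width: 0.795
grip_force: 39.5
```

Request:
drive_tool([
  {"delta_pos":[0,0,-25],"turn":0,"jaw":-0.2},
  {"delta_pos":[0,0,-35],"turn":0,"jaw":-0.2},
  {"delta_pos":[10,30,-15],"turn":0,"jaw":-0.2},
  {"delta_pos":[11,30,0],"turn":0,"jaw":-0.2},
  {"delta_pos":[10,30,0],"turn":0,"jaw":-0.2},
  {"delta_pos":[11,30,0],"turn":0,"jaw":-0.2},
  {"delta_pos":[10,30,0],"turn":0,"jaw":-0.2},
  {"delta_pos":[11,30,0],"turn":0,"jaw":-0.2},
])

```text
time: 16.15
tool_pos: [0.5, -0.2381, 0.2525]
tcp_rot: [3.127, -0.304, 0.001]
wrist_force: [1.1, 0.7, -1.6]
width: 0.791
grip_force: 40.8
```

Request:
drive_tool([
  {"delta_pos":[0,0,0],"turn":-0.12,"jaw":-0.2},
  {"delta_pos":[0,0,0],"turn":-0.12,"jaw":-0.2},
  {"delta_pos":[0,0,0],"turn":-0.12,"jaw":-0.2},
  {"delta_pos":[0,0,0],"turn":-0.12,"jaw":-0.2},
  {"delta_pos":[0,0,0],"turn":-0.12,"jaw":-0.2},
  {"delta_pos":[0,0,0],"turn":-0.12,"jaw":-0.2},
  {"delta_pos":[0,0,0],"turn":-0.12,"jaw":-0.2},
  {"delta_pos":[0,0,0],"turn":-0.12,"jaw":-0.2},
])

```text
time: 16.82
tool_pos: [0.5, -0.2367, 0.2523]
tcp_rot: [-2.91, -1.183, 0.0]
wrist_force: [-0.2, 0.4, -0.8]
width: 0.794
grip_force: 40.7
```

Request:
drive_tool([
  {"delta_pos":[0,0,0],"turn":-0.12,"jaw":-0.2},
  {"delta_pos":[0,0,0],"turn":-0.12,"jaw":-0.2},
  {"delta_pos":[0,0,0],"turn":-0.12,"jaw":-0.2},
  {"delta_pos":[0,0,0],"turn":-0.12,"jaw":-0.2},
  {"delta_pos":[0,0,0],"turn":-0.12,"jaw":-0.2},
  {"delta_pos":[0,0,0],"turn":0,"jaw":-0.2},
  {"delta_pos":[0,0,0],"turn":0,"jaw":-0.2},
])

```text
time: 17.4
tool_pos: [0.5001, -0.2367, 0.2523]
tcp_rot: [-2.44, -1.979, -0.0]
wrist_force: [-0.2, 0.4, -1.2]
width: 0.795
grip_force: 40.7
```

```bash
python3 - <<'E'
from h import *
s=bot.read_state();X=R.from_rotvec(s["tcp_rot"]).as_matrix();print(s["tool_pos"],X,np.degrees(np.arctan2(X[1,0],X[0,0])),s["q"],s["wrist_force"],s["width"],rep([.5015,-.2369,0]))
E
```

```text
[ 0.5001 -0.2367  0.2523] [[ 0.2067  0.9784  0.    ]
 [ 0.9784 -0.2067  0.    ]
 [ 0.0001  0.     -1.    ]] 78.07221898556654 [-0.4871  0.1804  2.0077  0.0001  0.9534 -0.279 ] [-0.2277  0.3916 -1.2176] 0.7947528242829546 [  0.0844   1.3838 252.2797]
```

Request:
drive_tool([
  {"delta_pos":[0,0,25],"turn":-0.013,"jaw":-0.2},
  {"delta_pos":[0,0,25],"turn":0,"jaw":-0.2},
  {"delta_pos":[0,0,10],"turn":0,"jaw":-0.2},
  {"delta_pos":[0,0,4],"turn":0,"jaw":-0.2},
  {"delta_pos":[0,0,1],"turn":0,"jaw":-0.2},
  {"delta_pos":[0,0,1],"turn":0,"jaw":-0.2},
  {"delta_pos":[0,0,0],"turn":0,"jaw":-0.2},
  {"delta_pos":[0,0,0],"turn":0,"jaw":-0.2},
])

```text
time: 18.07
tool_pos: [0.501, -0.2373, 0.1875]
tcp_rot: [2.423, 1.996, 0.001]
wrist_force: [0.1, -0.6, -1.5]
width: 0.794
grip_force: 40.8
```

Request:
drive_tool([
  {"delta_pos":[0,0,1],"turn":0,"jaw":-0.2},
  {"delta_pos":[0,0,0.5],"turn":0,"jaw":-0.2},
  {"delta_pos":[0,0,0],"turn":0,"jaw":-0.2},
  {"delta_pos":[0,0,0],"turn":0,"jaw":-0.2},
])

```text
time: 18.4
tool_pos: [0.5005, -0.237, 0.1852]
tcp_rot: [2.423, 1.998, 0.001]
wrist_force: [0.8, 0.0, 0.3]
width: 0.792
grip_force: 40.8
```

Request:
drive_tool([
  {"delta_pos":[3,0,0],"turn":0,"jaw":-0.2},
  {"delta_pos":[3,0,0],"turn":0,"jaw":-0.2},
  {"delta_pos":[3,0,0],"turn":0,"jaw":-0.2},
  {"delta_pos":[1,0,0],"turn":0,"jaw":-0.2},
  {"delta_pos":[0,0,0],"turn":0,"jaw":-0.2},
  {"delta_pos":[0,0,0],"turn":0,"jaw":-0.2},
])

```text
time: 18.9
tool_pos: [0.5025, -0.2269, 0.1851]
tcp_rot: [2.424, 1.998, 0.001]
wrist_force: [0.2, -0.1, 3.1]
width: 0.795
grip_force: 41.3
```

Request:
drive_tool([
  {"delta_pos":[1,0,0],"turn":0,"jaw":-0.2},
  {"delta_pos":[1,0,0],"turn":0,"jaw":-0.2},
  {"delta_pos":[0,0,0],"turn":0,"jaw":-0.2},
  {"delta_pos":[0,0,0],"turn":0,"jaw":-0.2},
])

```text
time: 19.23
tool_pos: [0.5029, -0.2254, 0.1851]
tcp_rot: [2.423, 1.998, 0.0]
wrist_force: [0.6, -2.3, 4.4]
width: 0.796
grip_force: 41.4
```

Request:
drive_tool([
  {"delta_pos":[1,0,0],"turn":0,"jaw":-0.2},
  {"delta_pos":[1,0,0],"turn":0,"jaw":-0.2},
  {"delta_pos":[0,0,0],"turn":0,"jaw":-0.2},
  {"delta_pos":[0,0,0],"turn":0,"jaw":-0.2},
])

```text
time: 19.57
tool_pos: [0.5032, -0.2235, 0.1851]
tcp_rot: [2.423, 1.998, 0.0]
wrist_force: [-0.4, -3.2, 5.4]
width: 0.794
grip_force: 41.4
```

Request:
drive_tool([
  {"delta_pos":[1,0,-0.5],"turn":0,"jaw":-0.2},
  {"delta_pos":[1,0,0],"turn":0,"jaw":-0.2},
  {"delta_pos":[0,0,0],"turn":0,"jaw":-0.2},
  {"delta_pos":[0,0,0],"turn":0,"jaw":-0.2},
])

```text
time: 19.9
tool_pos: [0.5032, -0.2211, 0.1851]
tcp_rot: [-2.424, -1.998, -0.0]
wrist_force: [-0.1, -1.6, 4.0]
width: 0.788
grip_force: 41.2
```

Request:
drive_tool([
  {"delta_pos":[1,0,0],"turn":0,"jaw":-0.2},
  {"delta_pos":[0,0,0],"turn":0,"jaw":-0.2},
  {"delta_pos":[0,0,0],"turn":0,"jaw":-0.2},
])

```text
time: 20.15
tool_pos: [0.5034, -0.2204, 0.1851]
tcp_rot: [2.424, 1.998, -0.001]
wrist_force: [-0.7, -4.9, 1.8]
width: 0.792
grip_force: 41.2
```

Request:
drive_tool([
  {"delta_pos":[1,0,0],"turn":0,"jaw":-0.2},
  {"delta_pos":[1,0,0],"turn":0,"jaw":-0.2},
  {"delta_pos":[0,0,0],"turn":0,"jaw":-0.2},
  {"delta_pos":[0,0,0],"turn":0,"jaw":-0.2},
])

```text
time: 20.48
tool_pos: [0.5035, -0.2198, 0.1852]
tcp_rot: [2.421, 1.998, -0.004]
wrist_force: [-3.9, -11.9, 1.9]
width: 0.795
grip_force: 41.1
```

Snug against the fence. I'll ease off, release, lift, step back diagonally and turn 45° for the final push.

Request:
drive_tool([
  {"delta_pos":[-2,0,0],"turn":0,"jaw":-0.2},
  {"delta_pos":[0,0,0],"turn":0,"jaw":0.7},
  {"delta_pos":[0,0,0],"turn":0,"jaw":0.95},
  {"delta_pos":[0,0,0],"turn":0,"jaw":0.95},
  {"delta_pos":[0,0,-15],"turn":0,"jaw":0.95},
  {"delta_pos":[0,0,-30],"turn":0,"jaw":0.95},
  {"delta_pos":[0,0,-30],"turn":0,"jaw":0.95},
  {"delta_pos":[-10,-10,-15],"turn":0,"jaw":0},
])

```text
time: 21.15
tool_pos: [0.4939, -0.2275, 0.2784]
tcp_rot: [2.42, 1.998, 0.005]
wrist_force: [1.1, -1.0, 0.9]
width: 0.854
grip_force: 0.0
```

Request:
drive_tool([
  {"delta_pos":[-15,-15,0],"turn":0,"jaw":-1},
  {"delta_pos":[-16,-16,0],"turn":-0.12,"jaw":-1},
  {"delta_pos":[0,0,0],"turn":-0.12,"jaw":-1},
  {"delta_pos":[0,0,0],"turn":-0.12,"jaw":-1},
  {"delta_pos":[0,0,0],"turn":-0.12,"jaw":-1},
  {"delta_pos":[0,0,0],"turn":-0.12,"jaw":-1},
  {"delta_pos":[0,0,0],"turn":-0.12,"jaw":-1},
  {"delta_pos":[0,0,0],"turn":-0.065,"jaw":-1},
])

```text
time: 21.82
tool_pos: [0.4552, -0.252, 0.2747]
tcp_rot: [-1.467, -2.777, -0.001]
wrist_force: [-0.8, -0.1, -0.2]
width: 0.002
grip_force: 0.0
```

Request:
drive_tool([
  {"delta_pos":[0,0,0],"turn":0,"jaw":-1},
])

```text
time: 21.9
tool_pos: [0.4552, -0.252, 0.2746]
tcp_rot: [-1.472, -2.774, -0.001]
wrist_force: [-0.3, 0.3, 0.6]
width: -0.0
grip_force: 0.0
```

```bash
python3 - <<'E'
from h import *
import pickle
s=bot.read_state();X=R.from_rotvec(s["tcp_rot"]).as_matrix();print(s["tool_pos"],np.degrees(np.arctan2(X[1,0],X[0,0])),s["q"],rep([.4549,-.2523,0]))
for n in("top","wrist"):
    c=cam(n)
    im=cv2.cvtColor(c["pixels"],cv2.COLOR_RGB2BGR)
    h=cv2.cvtColor(im,cv2.COLOR_BGR2HSV);m=cv2.inRange(h,(22,100,60),(38,255,255))
    k,l,st,ce=cv2.connectedComponentsWithStats(m)
    for i in range(1,k):
        if st[i,4]>150: w=world(c,[ce[i]],.038)[0];print(n,st[i],w,rep(w))
    if n=="wrist": save(c,"w6.png")
E
```

```text
[ 0.4552 -0.252   0.2746] 124.08364646270748 [-0.5536  0.0937  2.0596  0.0006  0.9897 -1.1488] [ -0.4599  -0.4316 274.6291]
top [263 133  25  37 432] [0.7014 0.1075 0.038 ] [160.8793 404.8942 236.8589]
top [342 201  17  16 217] [ 0.5702 -0.0495  0.038 ] [103.7666 208.4494 236.8147]
top [422 227  24  24 450] [ 0.5024 -0.2236  0.038 ] [ -2.8995  55.0263 236.7053]
wrist [631  78   9  43 267] [ 0.5508 -0.0691  0.038 ] [ 98.5043 181.3614 236.855 ]
wrist [ 367  225   79   74 4632] [ 0.501  -0.2225  0.038 ] [ -1.0526  54.5367 236.7791]
```

View pics/w6.png

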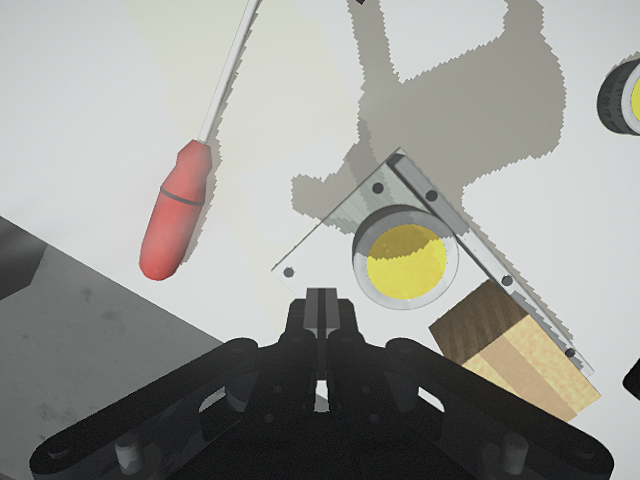

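The tin stands upright on the plate at (405,262), touching the long fence, with a gap of about 32 mm to the carton end. Fingers are closed behind it; lowering them to push.

Request:
drive_tool([
  {"delta_pos":[-1,-4,20],"turn":0,"jaw":-1},
  {"delta_pos":[0,0,30],"turn":0,"jaw":-1},
  {"delta_pos":[0,0,25],"turn":0,"jaw":-1},
  {"delta_pos":[0,0,10],"turn":0,"jaw":-1},
  {"delta_pos":[0,4,0],"turn":0,"jaw":-1},
  {"delta_pos":[0,4,0],"turn":0,"jaw":-1},
  {"delta_pos":[0,0,0],"turn":0,"jaw":-1},
  {"delta_pos":[0,0,0],"turn":0,"jaw":-1},
])

```text
time: 22.67
tool_pos: [0.4607, -0.2516, 0.192]
tcp_rot: [1.473, 2.771, -0.0]
wrist_force: [0.7, 0.3, 0.1]
width: 0.0
grip_force: 0.0
```

Request:
drive_tool([
  {"delta_pos":[-1.5,1.5,0],"turn":0,"jaw":-1},
  {"delta_pos":[-1.5,1.5,0],"turn":0,"jaw":-1},
  {"delta_pos":[-1.5,1.5,0],"turn":0,"jaw":-1},
  {"delta_pos":[-1.5,1.5,0],"turn":0,"jaw":-1},
  {"delta_pos":[0,0,0],"turn":0,"jaw":-1},
])

```text
time: 23.08
tool_pos: [0.4676, -0.254, 0.1911]
tcp_rot: [1.474, 2.774, -0.004]
wrist_force: [-5.1, -4.9, 4.7]
width: 0.002
grip_force: 3.4
```

Request:
drive_tool([
  {"delta_pos":[-1.5,1.5,0],"turn":0,"jaw":-1},
  {"delta_pos":[-1.5,1.5,0],"turn":0,"jaw":-1},
  {"delta_pos":[-1.5,1.5,0],"turn":0,"jaw":-1},
  {"delta_pos":[-1.5,1.5,0],"turn":0,"jaw":-1},
  {"delta_pos":[0,0,0],"turn":0,"jaw":-1},
])

```text
time: 23.5
tool_pos: [0.4754, -0.2576, 0.1913]
tcp_rot: [1.471, 2.773, -0.01]
wrist_force: [-9.2, -14.2, 2.7]
width: -0.002
grip_force: 8.1
```

```bash
cat > t.py <<'E'
from h import *
c=cam("top");u=np.array([.981,-.1942,0]);n=np.array([.1942,.981,0])
im=cv2.cvtColor(c["pixels"],cv2.COLOR_RGB2BGR)
h=cv2.cvtColor(im,cv2.COLOR_BGR2HSV);m=cv2.inRange(h,(22,100,60),(38,255,255))
k,l,st,ce=cv2.connectedComponentsWithStats(m)
for i in range(1,k):
    if st[i,4]>150 and ce[i][0]>390: w=world(c,[ce[i]],.038)[0];d=w-np.array([.663,-.2215,.038]);print(st[i],w,rep(w),"jig",d@n*1000,-d@u*1000)
E
python3 t.py
```

```text
[422 224  21  24 349] [ 0.5081 -0.2196  0.038 ] [ 13.9481  49.1824 152.9453] jig -28.167588410759034 152.32543725020003
```

Pushing at 45° binds against the fence. I'll back off and push square along the fence instead.

Request:
drive_tool([
  {"delta_pos":[0,-10,0],"turn":0,"jaw":-1},
  {"delta_pos":[0,0,0],"turn":0.12,"jaw":-1},
  {"delta_pos":[0,0,0],"turn":0.12,"jaw":-1},
  {"delta_pos":[0,0,0],"turn":0.12,"jaw":-1},
  {"delta_pos":[0,0,0],"turn":0.12,"jaw":-1},
  {"delta_pos":[0,0,0],"turn":0.12,"jaw":-1},
  {"delta_pos":[0,0,0],"turn":0.12,"jaw":-1},
  {"delta_pos":[0,0,0],"turn":0.065,"jaw":-1},
])

```text
time: 24.22
tool_pos: [0.4677, -0.26, 0.1903]
tcp_rot: [2.43, 1.991, 0.001]
wrist_force: [-0.7, 0.6, -0.9]
width: -0.006
grip_force: 0.0
```

Request:
drive_tool([
  {"delta_pos":[0,-15,0],"turn":0,"jaw":-1},
  {"delta_pos":[0,-17,0],"turn":0,"jaw":-1},
  {"delta_pos":[20,0,0],"turn":0,"jaw":-1},
  {"delta_pos":[20,0,0],"turn":0,"jaw":-1},
  {"delta_pos":[0,0,0],"turn":0,"jaw":-1},
  {"delta_pos":[0,0,0],"turn":0,"jaw":-1},
])

```text
time: 24.72
tool_pos: [0.4439, -0.2141, 0.1903]
tcp_rot: [2.422, 2.0, 0.0]
wrist_force: [0.2, 0.2, -0.2]
width: -0.001
grip_force: 0.0
```

```bash
python3 - <<'E'
from t import *
s=bot.read_state();X=R.from_rotvec(s["tcp_rot"]).as_matrix();print(s["tool_pos"],np.degrees(np.arctan2(X[1,0],X[0,0])),s["wrist_force"])
c=cam("wrist");im=cv2.cvtColor(c["pixels"],cv2.COLOR_RGB2BGR)
h=cv2.cvtColor(im,cv2.COLOR_BGR2HSV);m=cv2.inRange(h,(22,100,60),(38,255,255))
k,l,st,ce=cv2.connectedComponentsWithStats(m)
for i in range(1,k):
    if st[i,4]>500: w=world(c,[ce[i]],.038)[0];d=w-np.array([.663,-.2215,.038]);print(st[i],w,rep(w),"jig",d@n*1000,-d@u*1000)
E
```

```text
[422 224  17  21 185] [ 0.5157 -0.2141  0.038 ] [ 14.1872  70.0334 152.4537] jig -21.371972268839407 145.97615240333297
[ 0.4441 -0.2147  0.1904] 79.05474939151937 [0.9827 0.4985 0.0458]
[  420   265   126   111 10410] [ 0.5091 -0.2219  0.038 ] [  5.7265  64.9401 152.4946] jig -30.242598794748556 150.86810290563596
```

Request:
drive_tool([
  {"delta_pos":[2,6,0],"turn":0,"jaw":-1},
  {"delta_pos":[0,5,0],"turn":0,"jaw":-1},
  {"delta_pos":[0,3,0],"turn":0,"jaw":-1},
  {"delta_pos":[0,2,0],"turn":0,"jaw":-1},
  {"delta_pos":[0,2,0],"turn":0,"jaw":-1},
  {"delta_pos":[0,2,0],"turn":0,"jaw":-1},
  {"delta_pos":[0,2,0],"turn":0,"jaw":-1},
  {"delta_pos":[0,2,0],"turn":0,"jaw":-1},
])

```text
time: 25.48
tool_pos: [0.4678, -0.2173, 0.19]
tcp_rot: [-2.424, -1.998, 0.0]
wrist_force: [-0.6, 0.2, 0.6]
width: -0.0
grip_force: 0.4
```

Request:
drive_tool([
  {"delta_pos":[0,2,0],"turn":0,"jaw":-1},
  {"delta_pos":[0,2,0],"turn":0,"jaw":-1},
  {"delta_pos":[0,2,0],"turn":0,"jaw":-1},
  {"delta_pos":[0,2,0],"turn":0,"jaw":-1},
  {"delta_pos":[0,2,0],"turn":0,"jaw":-1},
  {"delta_pos":[0,1,0],"turn":0,"jaw":-1},
  {"delta_pos":[0,0,0],"turn":0,"jaw":-1},
])

```text
time: 26.07
tool_pos: [0.479, -0.2195, 0.1903]
tcp_rot: [2.424, 1.998, 0.0]
wrist_force: [0.7, -0.1, -0.2]
width: 0.002
grip_force: 0.0
```

Request:
drive_tool([
  {"delta_pos":[0,2,0],"turn":0,"jaw":-1},
  {"delta_pos":[0,2,0],"turn":0,"jaw":-1},
  {"delta_pos":[0,1,0],"turn":0,"jaw":-1},
  {"delta_pos":[0,0,0],"turn":0,"jaw":-1},
  {"delta_pos":[0,0,0],"turn":0,"jaw":-1},
])

```text
time: 26.48
tool_pos: [0.4837, -0.2204, 0.1902]
tcp_rot: [2.424, 1.998, 0.0]
wrist_force: [0.4, -0.1, -0.9]
width: -0.0
grip_force: 0.0
```

Request:
drive_tool([
  {"delta_pos":[0,1,0],"turn":0,"jaw":-1},
  {"delta_pos":[0,1,0],"turn":0,"jaw":-1},
  {"delta_pos":[0,0,0],"turn":0,"jaw":-1},
  {"delta_pos":[0,0,0],"turn":0,"jaw":-1},
])

```text
time: 26.82
tool_pos: [0.4856, -0.2207, 0.1902]
tcp_rot: [2.424, 1.998, 0.0]
wrist_force: [-1.4, -0.2, 1.1]
width: 0.0
grip_force: 0.1
```

Request:
drive_tool([
  {"delta_pos":[0,1,0],"turn":0,"jaw":-1},
  {"delta_pos":[0,1,0],"turn":0,"jaw":-1},
  {"delta_pos":[0,0,0],"turn":0,"jaw":-1},
  {"delta_pos":[0,0,0],"turn":0,"jaw":-1},
])

```text
time: 27.15
tool_pos: [0.4876, -0.2211, 0.1902]
tcp_rot: [2.424, 1.998, 0.0]
wrist_force: [0.3, 0.6, 0.1]
width: -0.005
grip_force: 0.2
```

Request:
drive_tool([
  {"delta_pos":[0,1,0],"turn":0,"jaw":-1},
  {"delta_pos":[0,1,0],"turn":0,"jaw":-1},
  {"delta_pos":[0,0,0],"turn":0,"jaw":-1},
  {"delta_pos":[0,0,0],"turn":0,"jaw":-1},
])

```text
time: 27.48
tool_pos: [0.4885, -0.2213, 0.1899]
tcp_rot: [-2.422, -1.997, 0.003]
wrist_force: [-4.8, -0.4, 3.5]
width: 0.001
grip_force: 2.7
```

```bash
python3 - <<'E'
from t import *
s=bot.read_state();print(s["tool_pos"],s["wrist_force"])
c=cam("wrist");save(c,"w7.png")
im=cv2.cvtColor(c["pixels"],cv2.COLOR_RGB2BGR)
h=cv2.cvtColor(im,cv2.COLOR_BGR2HSV);m=cv2.inRange(h,(22,100,60),(38,255,255))
k,l,st,ce=cv2.connectedComponentsWithStats(m)
for i in range(1,k):
    if st[i,4]>500: w=world(c,[ce[i]],.038)[0];d=w-np.array([.663,-.2215,.038]);print(st[i],w,rep(w),"jig",d@n*1000,-d@u*1000)
E
```

```text
[ 0.4885 -0.2213  0.1899] [-5.5954  0.2841  4.2599]
[ 376  271  127  100 8676] [ 0.5368 -0.2239  0.038 ] [  6.5919  48.4647 151.7081] jig -26.830355288951118 123.39334892655765
```

View pics/w7.png

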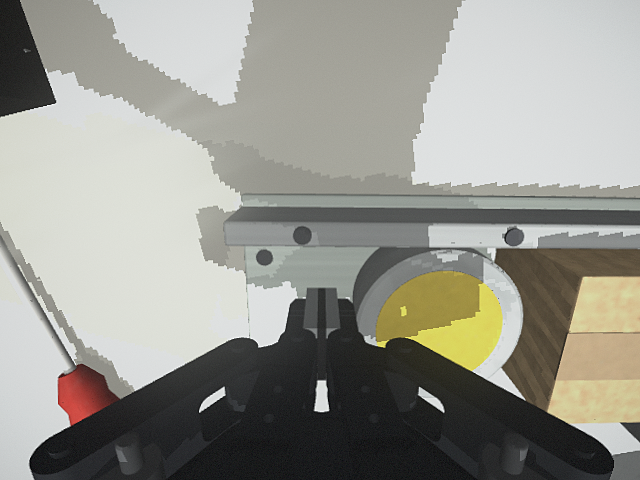

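The tin now meets the carton end at about (495,300). I'll press slightly along the fence, then go round and press it toward the fence.

Request:
drive_tool([
  {"delta_pos":[0,1,0],"turn":0,"jaw":-1},
  {"delta_pos":[0,1,0],"turn":0,"jaw":-1},
  {"delta_pos":[0,0,0],"turn":0,"jaw":-1},
  {"delta_pos":[0,0,0],"turn":0,"jaw":-1},
])

```text
time: 27.92
tool_pos: [0.4892, -0.2214, 0.1897]
tcp_rot: [-2.419, -1.995, 0.006]
wrist_force: [-10.3, 0.9, 8.3]
width: -0.001
grip_force: 5.3
```

Request:
drive_tool([
  {"delta_pos":[0,-10,0],"turn":0,"jaw":-1},
  {"delta_pos":[0,-6,0],"turn":0,"jaw":-1},
  {"delta_pos":[-30,0,0],"turn":0,"jaw":-1},
  {"delta_pos":[-30,0,0],"turn":0,"jaw":-1},
  {"delta_pos":[0,30,0],"turn":0,"jaw":-1},
  {"delta_pos":[0,30,0],"turn":0,"jaw":-1},
  {"delta_pos":[0,0,0],"turn":0,"jaw":-1},
  {"delta_pos":[0,0,0],"turn":0,"jaw":-1},
])

```text
time: 28.58
tool_pos: [0.5245, -0.2898, 0.1906]
tcp_rot: [2.422, 1.997, 0.002]
wrist_force: [-0.5, -0.1, 1.0]
width: 0.003
grip_force: 0.0
```

```bash
python3 - <<'E'
from t import *
s=bot.read_state();print(s["tool_pos"],s["wrist_force"])
E
```

```text
[424 211  25  24 465] [ 0.5352 -0.2304  0.038 ] [ 59.9492   0.5542 152.0358] jig -33.51201097161873 123.61401195392669
[ 0.5233 -0.2891  0.19  ] [-0.4238  0.5525 -1.0038]
```

Request:
drive_tool([
  {"delta_pos":[5,0,0],"turn":0,"jaw":-1},
  {"delta_pos":[4,0,0],"turn":0,"jaw":-1},
  {"delta_pos":[2,0,0],"turn":0,"jaw":-1},
  {"delta_pos":[1,0,0],"turn":0,"jaw":-1},
  {"delta_pos":[1,0,0],"turn":0,"jaw":-1},
  {"delta_pos":[0,0,0],"turn":0,"jaw":-1},
  {"delta_pos":[0,0,0],"turn":0,"jaw":-1},
])

```text
time: 29.22
tool_pos: [0.5256, -0.2763, 0.1903]
tcp_rot: [2.424, 1.998, 0.0]
wrist_force: [0.2, -0.4, 0.0]
width: -0.001
grip_force: 0.0
```

Request:
drive_tool([
  {"delta_pos":[1,0,0],"turn":0,"jaw":-1},
  {"delta_pos":[1,0,0],"turn":0,"jaw":-1},
  {"delta_pos":[0,0,0],"turn":0,"jaw":-1},
  {"delta_pos":[0,0,0],"turn":0,"jaw":-1},
])

```text
time: 29.55
tool_pos: [0.526, -0.2747, 0.1902]
tcp_rot: [2.424, 1.998, -0.0]
wrist_force: [-1.0, -1.3, -0.1]
width: 0.002
grip_force: 0.8
```

Request:
drive_tool([
  {"delta_pos":[1,0,0],"turn":0,"jaw":-1},
  {"delta_pos":[1,0,0],"turn":0,"jaw":-1},
  {"delta_pos":[0,0,0],"turn":0,"jaw":-1},
  {"delta_pos":[0,0,0],"turn":0,"jaw":-1},
])

```text
time: 29.88
tool_pos: [0.5261, -0.2741, 0.1905]
tcp_rot: [2.421, 1.998, -0.003]
wrist_force: [-2.7, -6.5, -0.8]
width: -0.001
grip_force: 4.2
```

Request:
drive_tool([
  {"delta_pos":[-10,0,0],"turn":0,"jaw":-1},
  {"delta_pos":[-15,0,0],"turn":0,"jaw":-1},
  {"delta_pos":[-10,-10,-30],"turn":0,"jaw":-1},
  {"delta_pos":[-10,-30,-25],"turn":0,"jaw":-1},
  {"delta_pos":[-10,-30,-25],"turn":0,"jaw":-1},
  {"delta_pos":[0,0,0],"turn":0,"jaw":-1},
  {"delta_pos":[0,0,0],"turn":0,"jaw":-1},
])

```text
time: 30.47
tool_pos: [0.4465, -0.3145, 0.2722]
tcp_rot: [2.424, 1.993, 0.002]
wrist_force: [0.0, 0.4, -0.6]
width: 0.004
grip_force: 0.0
```

```bash
python3 - <<'E'
from t import *
s=bot.read_state();print(s["tool_pos"],s["time"])
def rect(m,z,cc):
    cs,_=cv2.findContours(m,cv2.RETR_EXTERNAL,cv2.CHAIN_APPROX_NONE)
    for q in cs:
        if cv2.contourArea(q)>cc:
            b=cv2.boxPoints(cv2.minAreaRect(q));w=world(c,b,z)-np.array([.663,-.2215,z]);print(b.round(1).tolist(),"jig x",(w@n*1000).round(1),"y",(-w@u*1000).round(1))
rect(cv2.inRange(h,(8,40,80),(21,200,255)),.061,400)
c=cam("wrist");hw=cv2.cvtColor(cv2.cvtColor(c["pixels"],cv2.COLOR_RGB2BGR),cv2.COLOR_BGR2HSV)
k,l,st,ce=cv2.connectedComponentsWithStats(cv2.inRange(hw,(22,100,60),(38,255,255)))
for i in range(1,k):
    if st[i,4]>500: w=world(c,[ce[i]],.038)[0];d=w-np.array([.663,-.2215,.038]);print("wr",st[i],"jig",d@n*1000,-d@u*1000)
E
```

```text
[424 212  25  24 455] [ 0.5349 -0.2305  0.038 ] [ 98.9677  69.7324 233.0744] jig -33.68702623839817 123.96997288976155
[ 0.4469 -0.314   0.271 ] 30.5167
wr [ 401   40   93  100 7258] jig -32.09436488722873 125.31546977468508
```

```bash
python3 -c "
from workcell import bot
print(bot.finish_job())"
```

```text
the job is handed in; nothing more can be done
None
```

Job handed in at about 30.5 s: carton pushed home into the jig corner, tin upright against the long fence and the carton's free end, robot clear. The tin's final position was measured; the carton was last measured, flush to about 1 mm, before the tin pushes.

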